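# Load the weight rack in order

## Robot

A 7-joint arm with a two-finger parallel gripper is mounted at the origin on the work surface. World frame = base frame: x ahead of the robot, y to its left, z up, the work surface at z = 0. Lengths are in m, angles in degrees, forces in N, time in s.
With the tool pointing down it reaches from about 0.425 to 0.875 m from the base axis. Payload 4.7 kg.
Tool frame: the origin (TCP) lies on the mounting face of the last link; the fingertips stand 182 mm ahead of it and the grasp point (between the pads) lies 164 mm ahead of it; z points along the fingers, x is the direction in which the jaws open and shut, and the axes are right-handed (so a half turn about z gives the same grasp; the last joint's range is limited). The gripper opens to 87 mm and grips with 3 to 60 N. Pads are 19 mm wide; open, the fingers measure 117 mm over their backs; the gripper's body (75 mm by 190 mm) begins 51 mm behind the grasp point.
Start: joints at [-75.166, 18.392, -4.016, 83.108, 1.295, 78.541, -3.26], TCP at [0.158, 0.631, 0.405] pointing down, gripper open.
Joint ranges: [-163.93, 163.93], [-17.29, 119.83], [-79.2, 71.16], [3.27, 140.29], [-89.18, 269.18], [5.43, 117.66], [-154.24, 154.24]. Speed limits (degrees/s): [147.25, 147.25, 180, 180, 180, 180, 180].

## Interface

Orientations are given as [roll, pitch, yaw] about the fixed x, y, z axes, in that order (R = Rz(yaw) Ry(pitch) Rx(roll)).
In Python, from cell import status, cams, env, outline_of, landmark_of gives the robot as it stands. The module is installed in compiled form; this text tells all that it offers.
- The arm moves only by the tool jog_arm, never from a script. Its argument "rows" is a list of rows, each a list of 7 numbers: the closure, from 0 (fully open) to 1 (shut), then the shift along the tool's x, y, z in m, then the turn, a rotation vector about the tool's x, y, z in degrees. A call has 1 to 12 rows; each row shifts and turns the commanded pose from where the row before left it, along the tool's axes as they then stand; what a row does not reach is not made up. A row lasts 1/12 s, in which the tool goes at most 41.7 mm and 7.16 degrees, less where a joint would pass 70% of its speed; a pose out of reach is approached as far as the arm can. A call with a gripper value outside its range is refused whole. The fingers move at their own pace and stop on an object; "grip_force" is the grip in N (left out, the last holds). Time passes only in rows, so rows that do not move let the fingers close. It gives the time, the measured TCP pose, the force and the opening at its end, in the units of the state.
- status.get_obs(): the state, without advancing time (a new reading comes with each control period).
- cams.read_camera(name): name is "side" or "top"; returns (picture, depth): 480x640x3 uint8, red, green, blue; 480x640 float32, m along the optical axis (not along the pixel's ray), 0 where there is no reading.
- cams.camera_params(name): a dict with "vfov" (degrees; the focal length in pixels is half the picture's height over the tangent of half this angle, whatever the lens; pixels are square), "cx", "cy" (the principal point, pixels), "eye" and "attitude" of the camera in the world. Camera axes: x right, y up, looking along -z (the intrinsics and any distortion apply to the point x, -y, -z); pixel columns grow to the right and rows downward; lengths in m; the calibration is good to about 2 mm. A picture is of the moment at which its call begins. camera_params takes no time and is no camera call.
- env.sign_off(): hands the job in, once; it reports no verdict.
Trained networks look in the newest picture that a camera, given by its name, has taken for a name from the list of things; names that differ only in an ending like _2 or _b are one class to them, and where a whole thing is asked for, a point or a joint stands for the part that bears it (a point fixed in the world has none). Each returns a list of dicts, best first, with "conf" (0 to 1); they miss things now and then, are a little off and sometimes report something else, mostly with a low value. They report only what shows in the picture. A call takes as long as a camera call. They do not tell look-alikes from the thing itself.
- outline_of(camera, name): "pixels" (480x640 bool, what is visible of it) and "box" ([left, top, right, bottom] in pixels, round what is visible of it).
- landmark_of(camera, name): "position" ([row, column] in pixels: a listed point, or the origin of a listed thing).
The state is a dict: "time_s": time; "qpos": joint angles; "joint_velocities": joint speeds; "effort": joint torques, N m; "tool_pos": TCP position; "tool_rot": TCP orientation; "force": force on the tool from outside, world axes, zero at the start; "wrist_torque": the same for the moment, N m; "grip_width": finger opening in m.
Only numpy, scipy, OpenCV 4.12 (cv2) and the standard library are available. Lean on these libraries where they do the work, as an engineer would, in place of code of your own. Each camera call takes 0.05 s, during which the arm holds its last target. There are 200 camera calls.

## Task

Load the wooden rack with the three knobbed weights from the round board, one at a time: first the largest into the end pocket beside the upright brass knob, then the middle-sized one into the middle pocket, and last the smallest into the remaining pocket. Stand each upright on the floor of its pocket and let go before fetching the next; never tip a weight over, and leave everything else where it is.

Things in the scene. Friction and masses are not known exactly. Their poses are not given: they have to be found in the camera images.
- large_mid (a point): Polished steel calibration weight with a knob on top (large): round body 46 mm across up to two thirds of its height, then a narrow neck and a knob 37 mm across; 80 mm tall, about 750 g. This point is on its axis, half-way up (40 mm above its foot); z is its axis, up. It stands on the round board at the start. Grip it round the body at this point or up to 5 mm higher.
- medium_mid (a point): Polished steel calibration weight with a knob on top (medium): round body 36 mm across up to two thirds of its height, then a narrow neck and a knob 29 mm across; 66 mm tall, about 400 g. This point is on its axis, half-way up (33 mm above its foot); z is its axis, up. It stands on the round board at the start. Grip it round the body at this point or up to 5 mm higher.
- small_mid (a point): Polished steel calibration weight with a knob on top (small): round body 28 mm across up to two thirds of its height, then a narrow neck and a knob 22 mm across; 54 mm tall, about 200 g. This point is on its axis, half-way up (27 mm above its foot); z is its axis, up. It stands on the round board at the start. Grip it round the body at this point or up to 5 mm higher.
- board: Fixed round wooden board, 310 mm across, with a white felt face 18 mm above the table; origin at the centre of its underside, on the table. The three weights, the plain cylinder and the bowl stand about 95 mm from its centre, about 110 mm apart, in any order.
- rack: Fixed wooden rack, 320 x 100 x 20 mm, with a row of three equal round pockets; origin at the centre of its underside, on the table; x runs along the row, y across it, z up. The pockets are 60 mm across and 6 mm deep (floor 14 mm above the table) and 90 mm apart, their floors lined dark. Fingers do not fit into a pocket beside a weight, and need not when the weight is held half-way up or higher.
- rack_hole0 (a point): Centre of the mouth of the pocket at the rack's -x end, level with the rack's top, 20 mm above the table and 6 mm above the pocket's floor. It is the first pocket if the brass knob stands at this end, otherwise the third.
- rack_hole1 (a point): Centre of the mouth of the pocket in the middle of the row, level with the rack's top, 20 mm above the table and 6 mm above the pocket's floor. It is always the second pocket.
- rack_hole2 (a point): Centre of the mouth of the pocket at the rack's +x end, level with the rack's top, 20 mm above the table and 6 mm above the pocket's floor. It is the first pocket if the brass knob stands at this end, otherwise the third.
- index_knob: Fixed upright brass knob, 20 mm across and 25 mm tall, on top of one end of the rack (either end), on the row's line, 53 mm from the centre of the nearest pocket: it marks the first pocket. Origin at its foot. The other end has only a flat steel screw head.
- blank_center (a point): Plain steel cylinder without a knob, 36 mm across, 50 mm tall, on the round board; point half-way up. Not for the rack.
- dish: Small low wooden bowl, 60 mm across, 14 mm tall, on the round board; origin under its centre. Bystander.
- yellow_ring: Yellow plastic ring 84 mm across, 8 mm tall, lying on the table at the far side; origin under its centre. Bystander.
- spare_mid (a point): Little knobbed steel weight, 22 mm across, 40 mm tall, standing on the table inside the yellow ring; point half-way up. Not for the rack.
- tweezers: Dark steel tweezers 140 mm long lying flat on the table at the far side, 8 mm tall; origin under its middle, x along them. Bystander.
- mouse: Computer mouse 100 x 60 x 34 mm at the left of the table; origin under its middle. Bystander.
- jar: Amber glass jar 56 mm across, 75 mm tall, on the table to the right of the rack; origin under its centre. Bystander.
Mind the look-alikes: they are no part of the job. Leave any purple look-alike of the part that bears medium_mid alone.

How it is judged (in metres and radians):
On the way, in this order (a step that is already met when the one before it is completed fails the run):
1. the largest weight stands released in the pocket beside the brass knob (horizontal distance between large_mid and index_knob between 0.035 and 0.071 m and y of large_mid in the frame of rack between -0.018 and 0.018 m and z of large_mid in the frame of rack between 0.05 and 0.058 m and angle between large_mid's own z axis and vertical below 0.12 rad and contact force between the fingers and large below 0.3 N and linear speed of large below 0.03 m/s), for 0.2 s.
2. then the middle-sized weight stands released in the middle pocket (all of step 1 and horizontal distance between medium_mid and index_knob between 0.125 and 0.161 m and y of medium_mid in the frame of rack between -0.018 and 0.018 m and z of medium_mid in the frame of rack between 0.043 and 0.051 m and angle between medium_mid's own z axis and vertical below 0.12 rad and contact force between the fingers and medium below 0.3 N and linear speed of medium below 0.03 m/s), for 0.2 s.
3. last, the smallest weight stands released in the remaining pocket (all of step 2 and horizontal distance between small_mid and index_knob between 0.215 and 0.251 m and y of small_mid in the frame of rack between -0.018 and 0.018 m and z of small_mid in the frame of rack between 0.037 and 0.045 m and angle between small_mid's own z axis and vertical below 0.12 rad and contact force between the fingers and small below 0.3 N and linear speed of small below 0.03 m/s), for 0.2 s.
At the end, for the whole second after the job is handed in: Largest weight in the pocket beside the brass knob, middle-sized in the middle, smallest in the remaining one: each within 18 mm of the pocket centre along and across the row, on the pocket floor (height within 4 mm), upright within 0.12 rad, released and at rest (all of step 3); the robot touches nothing.
It fails at once if one of the other things (plain cylinder, bowl, ring, little weight, tweezers, mouse, jar) is moved more than 30 mm (distance of any of blank_center, dish, yellow_ring, spare_mid, tweezers, mouse, jar from where it was at the start of the episode above 0.03 m).
It fails at once if one of the three weights is tipped over (by more than 40 degrees) (angle between any of large_mid, medium_mid, small_mid's own z axis and vertical above 0.7 rad).
It also fails if it takes over 72 s, if anything falls off the work surface, if the arm or the gripper's body presses on something with over 40 N, if the wrist force passes 120 N, or if a joint passes its speed limit or range.

## Working session

There is one attempt and no reset: what is moved stays moved. The work goes in short steps, Python scripts to look and compute and a tool call to move; the robot and the scene stay as the last step left them, time stands still between calls to the robot, and variables do not carry over. Pictures are saved under pics/ and viewed, about 8 in all and at most 12, crops included, and the job is handed in when it is done.

Besides the shell and the picture viewer there is one more tool, called by a JSON object that holds its "api" and its "payload". jog_arm: Moves the arm, as the interface text tells. Its arguments: {"type":"object","properties":{"rows":{"type":"array"},"grip_force":{"type":"number"}},"required":["rows"]}

```bash
mkdir -p pics; python3 - <<'E'
from cell import status, cams
import cv2,numpy as np
o=status.get_obs(); print(o)
for n in("top","side"):
    p,d=cams.read_camera(n); cv2.imwrite(f"pics/{n}0.png",p[:,:,::-1]); print(n,cams.camera_params(n))
E
```

```text
{'time_s': 0.0, 'qpos': array([-75.16723426,  18.44008627,  -4.01642635,  83.17448989,
         1.29686538,  78.53942398,  -3.25803887]), 'joint_velocities': array([ 0.0871363 , -0.02075153, -0.09705302,  0.04386838,  0.0478918 ,
       -0.04586815, -0.01516273]), 'effort': array([ 9.40678115e-05, -4.91308486e+01, -4.03863313e-01, -3.12518513e+01,
       -6.39512180e-02,  4.43314039e-02,  1.90667220e-04]), 'tool_pos': array([0.15750428, 0.63042552, 0.40365328]), 'tool_rot': array([1.79992813e+02, 1.08651671e-01, 7.59801507e+01]), 'force': array([0.20081551, 0.31491982, 0.54799044]), 'wrist_torque': array([-0.03653542,  0.04897416, -0.04248054]), 'grip_width': 0.08713922584137686}
top {'vfov': 57.381188902557334, 'cx': 317.8247805885782, 'cy': 242.90455963644462, 'eye': array([0.45803223, 0.01911127, 1.22520972]), 'attitude': array([  5.88408278,   0.39807379, -88.54495382])}
side {'vfov': 54.0273797853656, 'cx': 320.35223612088794, 'cy': 233.8679419184603, 'eye': array([ 0.34093034, -0.75960639,  0.68566808]), 'attitude': array([ 54.54933354,  -0.43202072, -18.36252308])}
```

View pics/top0.png

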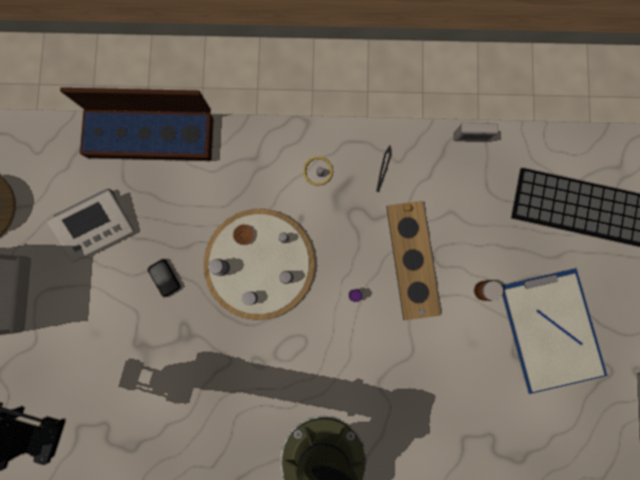

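View pics/side0.png

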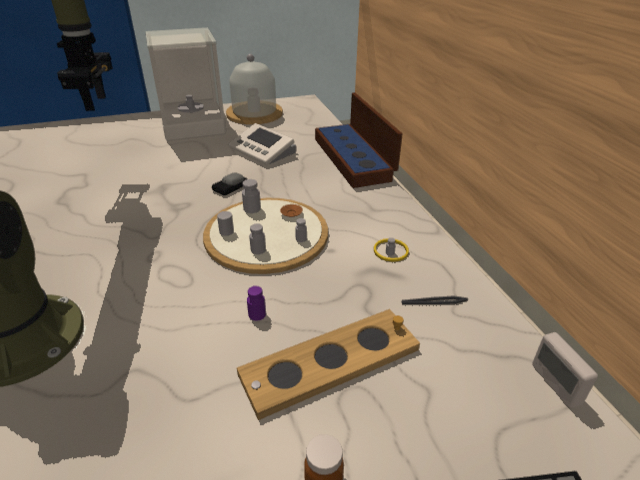

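The top picture shows the weights at (col, row) about (220,266), (287,277) and (286,238). The knobless cylinder is at (251,298), the purple look-alike at (355,295) and the spare in the ring at (321,172). The brass knob is at the far end of the rack (408,207), with the screw head at (422,312). Next I'll measure.

```bash
cat > h.py <<'E'
import numpy as np,cv2
from scipy.spatial.transform import Rotation as R
from cell import status,cams,env,outline_of,landmark_of
def ray(cam,row,col):
    c=cams.camera_params(cam); f=240/np.tan(np.radians(c["vfov"]/2))
    d=np.array([(col-c["cx"])/f,-(row-c["cy"])/f,-1.0])
    return np.array(c["eye"]),R.from_euler("xyz",c["attitude"],degrees=True).apply(d)
def onplane(cam,row,col,z):
    e,d=ray(cam,row,col); return e+d*(z-e[2])/d[2]
Z=dict(large_mid=.058,medium_mid=.051,small_mid=.045,blank_center=.043,rack_hole0=.02,rack_hole1=.02,rack_hole2=.02,index_knob=.02,board=0,rack=0,dish=.018,jar=0,spare_mid=.02,mouse=0)
E
python3 - <<'E'
from h import *
P={}
for cam in("top","side"):
    p,d=cams.read_camera(cam); P[cam]=p
    for n,z in Z.items():
        for q in landmark_of(cam,n)[:3]:
            if q["conf"]>.3:
                r,c=q["position"]; print(cam,n,round(q["conf"],2),np.round([r,c],1),np.round(onplane(cam,r,c,z)[:2],4))
    for (r,c) in ([(150,150),(330,280),(450,100),(200,350)] if cam=="top" else [(350,150),(250,150),(300,450)]):
        e,v=ray(cam,r,c); print("depthz",np.round(e+v*d[r,c],4))
a=cv2.resize(P["top"][195:330,195:325],None,fx=3.5,fy=3.5,interpolation=2)
b=cv2.resize(P["side"][170:275,195:340],None,fx=3.0,fy=3.0,interpolation=2)
H=max(a.shape[0],b.shape[0]); o=np.zeros((H,800,3),np.uint8)
b=b[:, :800-a.shape[1]]; o[:a.shape[0],:a.shape[1]]=a;o[:b.shape[0],a.shape[1]:a.shape[1]+b.shape[1]]=b
cv2.imwrite("pics/crop1.png",o[:,:,::-1])
E
```

```text
top large_mid 0.67 [265.4 217.8] [0.5112 0.2953]
top medium_mid 0.73 [171.2 321.9] [0.7764 0.0242]
top medium_mid 0.67 [295.1 358.4] [ 0.4421 -0.081 ]
top medium_mid 0.43 [276.9 283. ] [0.4852 0.121 ]
top small_mid 0.62 [230.4 281.6] [0.6111 0.1296]
top blank_center 0.63 [299.5 252. ] [0.423  0.2027]
top rack_hole0 0.84 [260.5 411.1] [ 0.5397 -0.2268]
top rack_hole0 0.79 [292.3 417.5] [ 0.4533 -0.2445]
top rack_hole1 0.84 [260.5 411.1] [ 0.5397 -0.2268]
top rack_hole1 0.79 [292.3 417.5] [ 0.4533 -0.2445]
top rack_hole2 0.84 [260.5 411.1] [ 0.5397 -0.2268]
top rack_hole2 0.79 [292.3 417.5] [ 0.4533 -0.2445]
top index_knob 0.61 [227.  408.6] [ 0.6325 -0.2195]
top index_knob 0.49 [206.8 407.1] [ 0.6891 -0.2151]
top board 0.64 [262.3 412.6] [ 0.5362 -0.2351]
top rack 0.67 [259.8 412.7] [ 0.5432 -0.2353]
top dish 0.7 [236.5 246.4] [0.5952 0.2292]
top jar 0.63 [290.3 482.4] [ 0.4633 -0.4284]
top spare_mid 0.56 [234.4 284.4] [0.6034 0.1238]
top spare_mid 0.4 [169.9 322.4] [0.7885 0.023 ]
top mouse 0.92 [278.6 164.5] [0.4733 0.4563]
depthz [0.8259 0.501  0.0482]
depthz [ 0.3403  0.129  -0.00
[... 633 characters left out ...]
2281]
side rack_hole2 0.9 [336.9 373.1] [ 0.6295 -0.2186]
side rack_hole2 0.69 [374.9 282.6] [ 0.4472 -0.2498]
side rack_hole2 0.69 [352.3 329.5] [ 0.54   -0.2281]
side index_knob 0.58 [326.5 396. ] [ 0.6818 -0.208 ]
side index_knob 0.54 [336.6 373.1] [ 0.6298 -0.2179]
side board 0.68 [234.3 265. ] [0.5166 0.1933]
side rack 0.74 [234.3 263. ] [0.5118 0.1948]
side rack 0.6 [364.9 331. ] [ 0.539  -0.2403]
side dish 0.7 [215.5 288.4] [0.5883 0.2317]
side jar 0.32 [353.6 329.1] [ 0.5443 -0.2147]
side spare_mid 0.53 [246.8 389. ] [0.7775 0.0272]
side mouse 0.69 [185.7 230.2] [0.4746 0.4637]
depthz [ 2.304e-01 -1.039e-01  1.000e-04]
depthz [ 0.241   0.2162 -0.0017]
depthz [ 0.8271 -0.1658  0.0088]
```

View pics/crop1.png

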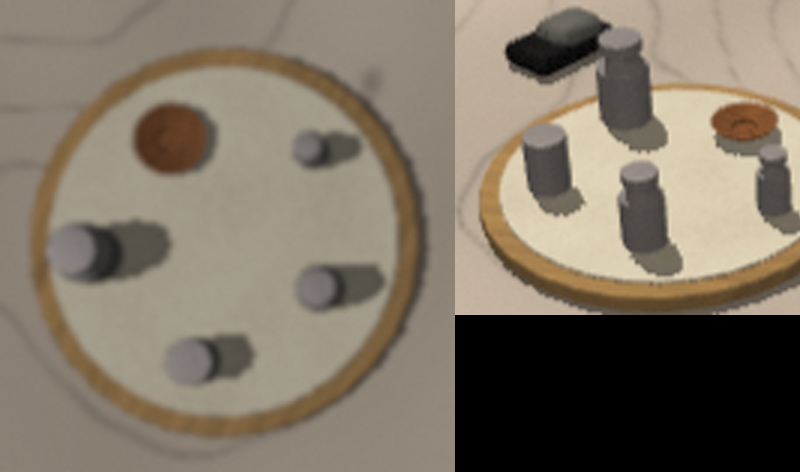

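The crop confirms the choice. The large weight is the tallest, at top (217,266), and the medium is the knobbed one at (287,277). The small is at (284,238), and (250,298) is the flat blank, so not for the rack. I'll refine with circle and pocket fits from depth.

```bash
cat >> h.py <<'E'
from scipy.optimize import least_squares
def cloud(cam):
    p,d=cams.read_camera(cam); r,c=np.mgrid[:480,:640]
    k=cams.camera_params(cam); f=240/np.tan(np.radians(k["vfov"]/2))
    v=np.stack([(c-k["cx"])/f,-(r-k["cy"])/f,-np.ones_like(d)],-1)*d[...,None]
    w=R.from_euler("xyz",k["attitude"],degrees=True).apply(v.reshape(-1,3))+k["eye"]
    return p,w[d.ravel()>0],p.reshape(-1,3)[d.ravel()>0]
def fitc(w,xy,rad,z0,z1,g=.04):
    s=w[(np.hypot(*(w[:,:2]-xy).T)<g)&(w[:,2]>z0)&(w[:,2]<z1)]
    q=least_squares(lambda t:np.hypot(*(s[:,:2]-t).T)-rad,xy,loss="soft_l1",f_scale=.002)
    return q.x,len(s),np.std(q.fun)
E
python3 - <<'E'
from h import *
for cam in("top","side"):
    p,w,col=cloud(cam)
    for n,xy,rad,h in(("large",(.505,.297),.023,.08),("medium",(.487,.118),.018,.066),("small",(.6,.127),.014,.054),("blank",(.424,.203),.018,.05)):
        xy=np.array(xy); c,m,s=fitc(w,xy,rad,.026,.018+h*.62)
        t=w[(np.hypot(*(w[:,:2]-c).T)<.03)&(w[:,2]>.018+h-.006)]
        print(cam,n,np.round(c,4),m,round(s,4),"top",len(t),np.round(t.mean(0),4),"zmax",np.round(t[:,2].max(),4))
    # dark pocket pixels
    for n,xy in(("h_far",(.631,-.219)),("h_mid",(.54,-.228)),("h_near",(.45,-.246))):
        m=(np.hypot(*(w[:,:2]-xy).T)<.043)&(col.max(1)<75)&(abs(w[:,2]-.015)<.02); q=w[m]
        print(cam,n,m.sum(),np.round((q.max(0)+q.min(0))/2,4),np.round(q.mean(0),4))
    m=(np.hypot(w[:,0]-.685,w[:,1]+.212)<.03)&(w[:,2]>.036)
    print(cam,"knob",m.sum(),np.round(w[m].mean(0),4) if m.any() else "")
E
```

```text
top large [0.509  0.2954] 60 0.0008 top 159 [0.5088 0.2941 0.097 ] zmax 0.104
top medium [0.487  0.1147] 15 0.001 top 95 [0.4865 0.1136 0.0832] zmax 0.0912
top small [0.5945 0.1264] 18 0.0011 top 56 [0.5939 0.1254 0.0708] zmax 0.0752
top blank [0.4282 0.2104] 17 0.0004 top 146 [0.4282 0.2096 0.0667] zmax 0.0716
top h_far 326 [ 0.6323 -0.2191  0.0135] [ 0.6323 -0.2185  0.0137]
top h_mid 329 [ 0.543  -0.2323  0.0132] [ 0.5432 -0.2322  0.0136]
top h_near 348 [ 0.4542 -0.2473  0.0135] [ 0.4542 -0.2469  0.0135]
top knob 45 [ 0.6848 -0.2086  0.0435]
side large [0.5055 0.2937] 240 0.0016 top 108 [0.5041 0.2887 0.098 ] zmax 0.1014
side medium [0.4829 0.1129] 180 0.0012 top 103 [0.4824 0.1092 0.0839] zmax 0.0876
side small [0.5905 0.1245] 100 0.0013 top 61 [0.5889 0.1205 0.0714] zmax 0.0754
side blank [0.4246 0.2092] 120 0.0015 top 130 [0.4239 0.2038 0.068 ] zmax 0.0717
side h_far 528 [ 0.6299 -0.2174  0.0148] [ 0.6294 -0.2181  0.0152]
side h_mid 600 [ 0.5406 -0.2318  0.0149] [ 0.5403 -0.2322  0.0153]
side h_near 682 [ 0.4511 -0.2461  0.0157] [ 0.451  -0.2464  0.0154]
side knob 97 [ 0.6803 -0.2132  0.0437]
```

{"api": "jog_arm", "payload": {"rows": [[0, -0.0201, 0.035, 0.0058, 0, 0, 0], [0, -0.0201, 0.035, 0.0058, 0, 0, 0], [0, -0.0201, 0.035, 0.0058, 0, 0, 0], [0, -0.0201, 0.035, 0.0058, 0, 0, 0], [0, -0.0201, 0.035, 0.0058, 0, 0, 0], [0, -0.0201, 0.035, 0.0058, 0, 0, 0], [0, -0.0201, 0.035, 0.0058, 0, 0, 0], [0, -0.0201, 0.035, 0.0058, 0, 0, 0], [0, -0.0201, 0.035, 0.0058, 0, 0, 0], [0, -0.0201, 0.035, 0.0058, 0, 0, 0], [0, -0.0201, 0.035, 0.0058, 0, 0, 0], [0, -0.0201, 0.035, 0.0058, 0, 0, 0]], "grip_force": 30}}

```text
time_s: 2.7
tool_pos: [0.5077, 0.2933, 0.3353]
tool_rot: [180.0, -0.0, 76.0]
force: [-0.4, 1.5, 0.0]
grip_width: 0.087
```

{"api": "jog_arm", "payload": {"rows": [[0, 0, 0, 0, 0, 0, 7.1], [0, 0, 0, 0, 0, 0, 7.1], [0, 0, 0, 0, 0, 0, 7.1], [0, 0, 0, 0, 0, 0, 7.1], [0, 0, 0, 0, 0, 0, 7.1], [0, 0, 0, 0, 0, 0, 7.1], [0, 0, 0, 0, 0, 0, 7.1], [0, 0, 0, 0, 0, 0, 7.1], [0, 0, 0, 0, 0, 0, 7.1], [0, 0, 0, 0, 0, 0, 7.1], [0, 0, 0, 0, 0, 0, 7.1], [0, 0, 0, 0, 0, 0, 7.1]]}}

```text
time_s: 3.7
tool_pos: [0.5066, 0.2949, 0.3353]
tool_rot: [-180.0, -0.0, -9.6]
force: [0.4, 0.5, 0.0]
grip_width: 0.0871
```

{"api": "jog_arm", "payload": {"rows": [[0, 0, 0, 0, 0, 0, 7.1], [0, 0, 0, 0, 0, 0, 7.1], [0, 0, 0, 0, 0, 0, 7.1], [0, 0, 0, 0, 0, 0, 7.1], [0, 0, 0, 0, 0, 0, 7.1], [0, 0, 0, 0, 0, 0, 7.1], [0, 0, 0, 0, 0, 0, 7.1], [0, 0, 0, 0, 0, 0, 7.1], [0, 0, 0, 0, 0, 0, 7.1], [0, 0, 0, 0, 0, 0, 7.1], [0, 0, 0, 0, 0, 0, 0.7], [0, 0, 0, 0, 0, 0, 0]]}}

```text
time_s: 4.7
tool_pos: [0.5065, 0.295, 0.3352]
tool_rot: [-180.0, 0.0, -80.8]
force: [0.9, -1.1, 0.2]
grip_width: 0.0869
```

```bash
cat >> h.py <<'E'
def togo(x,y,z):
    o=status.get_obs(); Rt=R.from_euler("xyz",o["tool_rot"],degrees=True)
    print("t",round(o["time_s"],2),"tcp",np.round(o["tool_pos"],4),"rot",np.round(o["tool_rot"],2),"grip",round(o["grip_width"],4),"F",np.round(o["force"],1),"q7",round(o["qpos"][6],1))
    e=np.array([x,y,z])-o["tool_pos"]; print("tool-frame to go",np.round(Rt.inv().apply(e),4))
E
python3 -c "
from h import *
togo(.507,.295,.225)"
```

```text
t 4.7 tcp [0.5065 0.295  0.3352] rot [-179.99    0.    -80.76] grip 0.0869 F [ 0.9 -1.1  0.2] q7 -107.2
tool-frame to go [ 1.000e-04 -5.000e-04  1.102e-01]
```

{"api": "jog_arm", "payload": {"rows": [[0, 0, 0, 0.015, 0, 0, 0], [0, 0, 0, 0.015, 0, 0, 0], [0, 0, 0, 0, 0, 0, 0]]}}

```text
time_s: 4.95
tool_pos: [0.5055, 0.2945, 0.3025]
tool_rot: [179.8, -0.1, -80.7]
force: [-0.3, -0.9, -0.6]
grip_width: 0.087
```

```bash
python3 - <<'E'
from h import *
p,_=cams.read_camera("side");q,_=cams.read_camera("top")
a=cv2.resize(p[90:250,170:340],None,fx=2.5,fy=2.5,interpolation=2);b=cv2.resize(q[200:330,150:280],(400,400),interpolation=2)
cv2.imwrite("pics/c2.png",cv2.hconcat([a[:400,:400],b])[:,:,::-1])
E
```

```text
(no output)
```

View pics/c2.png

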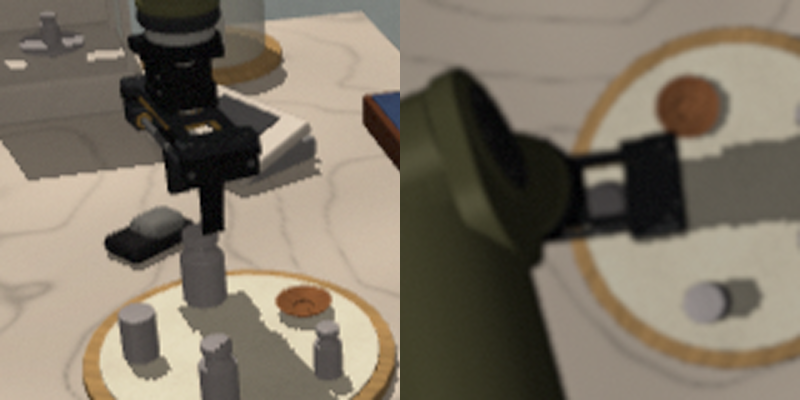

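The open fingers straddle the large weight: in the side crop the near finger is at (212,210) and the weight at (203,260). In the top crop the knob shows between the jaws at (605,200). I'll descend and grip.

{"api": "jog_arm", "payload": {"rows": [[0, 0, 0, 0.02, 0, 0, 0], [0, 0, 0, 0.02, 0, 0, 0], [0, 0, 0, 0.02, 0, 0, 0], [0, 0, 0, 0.012, 0, 0, 0], [0, 0, 0, 0.008, 0, 0, 0], [0, 0, 0, 0, 0, 0, 0], [1, 0, 0, 0, 0, 0, 0], [1, 0, 0, 0, 0, 0, 0], [1, 0, 0, 0, 0, 0, 0], [1, 0, 0, 0, 0, 0, 0], [1, 0, 0, 0, 0, 0, 0], [1, 0, 0, 0, 0, 0, 0]], "grip_force": 35}}

```text
time_s: 6.05
tool_pos: [0.5067, 0.2949, 0.2256]
tool_rot: [-180.0, 0.0, -80.9]
force: [-1.1, -0.2, -1.0]
grip_width: 0.055
```

{"api": "jog_arm", "payload": {"rows": [[1, 0, 0, 0, 0, 0, 0], [1, 0, 0, 0, 0, 0, 0], [1, 0, 0, 0, 0, 0, 0]]}}

```text
time_s: 6.3
tool_pos: [0.507, 0.2938, 0.2254]
tool_rot: [-180.0, -0.1, -81.0]
force: [0.2, -3.9, 3.0]
grip_width: 0.0452
```

{"api": "jog_arm", "payload": {"rows": [[1, 0, 0, -0.01, 0, 0, 0], [1, 0, 0, -0.02, 0, 0, 0], [1, 0, 0, -0.025, 0, 0, 0], [1, 0, 0, -0.025, 0, 0, 0], [1, 0.01, -0.0008, -0.02, 0, 0, 0], [1, 0.02, -0.0015, -0.01, 0, 0, 0], [1, 0.03, -0.0024, 0, 0, 0, 0], [1, 0.035, -0.0028, 0, 0, 0, 0], [1, 0.035, -0.0028, 0, 0, 0, 0], [1, 0.035, -0.0028, 0, 0, 0, 0], [1, 0.035, -0.0028, 0, 0, 0, 0], [1, 0.035, -0.0028, 0, 0, 0, 0]]}}

```text
time_s: 7.3
tool_pos: [0.5613, 0.0649, 0.3342]
tool_rot: [179.9, 0.1, -80.9]
force: [0.5, 0.1, -7.3]
grip_width: 0.0446
```

{"api": "jog_arm", "payload": {"rows": [[1, 0.035, -0.0028, 0, 0, 0, 0], [1, 0.035, -0.0028, 0, 0, 0, 0], [1, 0.035, -0.0028, 0, 0, 0, 0], [1, 0.035, -0.0028, 0, 0, 0, 0], [1, 0.035, -0.0028, 0, 0, 0, 0], [1, 0.035, -0.0028, 0, 0, 0, 0], [1, 0.035, -0.0028, 0, 0, 0, 0], [1, 0.025, -0.0018, 0, 0, 0, 0], [1, 0.015, 0, 0, 0, 0, 0], [1, 0.006, 0, 0, 0, 0, 0], [1, 0, 0, 0, 0, 0, 0], [1, 0, 0, 0, 0, 0, 0]]}}

```text
time_s: 8.3
tool_pos: [0.6292, -0.2165, 0.3341]
tool_rot: [179.9, 0.2, -80.9]
force: [-0.9, -0.0, -7.5]
grip_width: 0.0448
```

```bash
python3 - <<'E'
from h import *
togo(.631,-.218,.221)
p,w,_=cloud("side")
o=status.get_obs(); z=o["tool_pos"][2]-.164; print(fitc(w,o["tool_pos"][:2]+[-.002,-.001],.023,z-.040,z-.020))
cv2.imwrite("pics/c3.png",cv2.resize(p[180:430,230:480],(600,600),interpolation=2)[:,:,::-1])
E
```

```text
t 8.3 tcp [ 0.6292 -0.2165  0.3341] rot [ 1.7993e+02  1.6000e-01 -8.0860e+01] grip 0.0448 F [-0.9 -0.  -7.5] q7 -50.3
tool-frame to go [ 0.0021 -0.0017  0.1131]
(array([ 0.62689618, -0.21481108]), 201, np.float64(0.0008363470327633946))
```

View pics/c3.png

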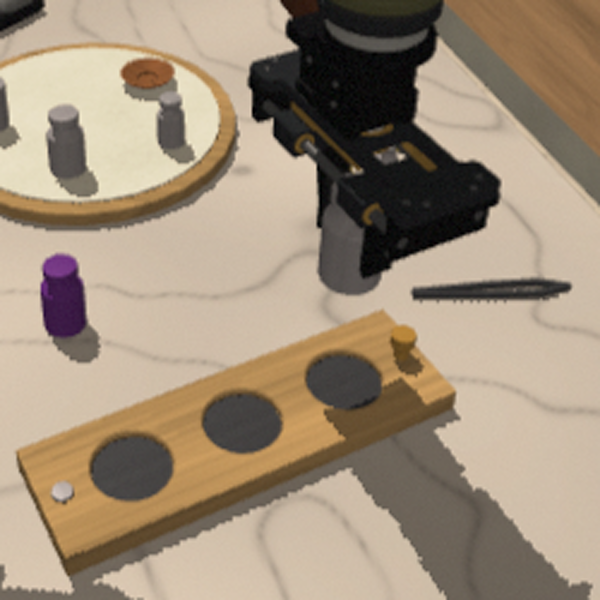

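The large weight hangs upright, in the crop at (350,260), and the far pocket beside the brass knob is at (345,380). I'll correct by (+3,-2) mm and lower it.

{"api": "jog_arm", "payload": {"rows": [[1, 0.003, -0.002, 0.02, 0, 0, 0], [1, 0, 0, 0.025, 0, 0, 0], [1, 0, 0, 0.025, 0, 0, 0], [1, 0, 0, 0.02, 0, 0, 0], [1, 0, 0, 0.008, 0, 0, 0], [1, 0, 0, 0.005, 0, 0, 0], [1, 0, 0, 0.004, 0, 0, 0], [1, 0, 0, 0.003, 0, 0, 0], [1, 0, 0, 0.002, 0, 0, 0], [1, 0, 0, 0, 0, 0, 0], [1, 0, 0, 0, 0, 0, 0]]}}

```text
time_s: 9.27
tool_pos: [0.6318, -0.2211, 0.224]
tool_rot: [-179.9, -0.0, -80.9]
force: [-0.5, -0.2, -6.6]
grip_width: 0.045
```

```bash
python3 - <<'E'
from h import *
togo(.632,-.219,.2214)
p,w,_=cloud("side")
cv2.imwrite("pics/c4.png",cv2.resize(p[250:400,290:440],(450,450),interpolation=2)[:,:,::-1])
E
```

```text
t 9.27 tcp [ 0.6318 -0.2211  0.224 ] rot [-1.7993e+02 -2.0000e-02 -8.0930e+01] grip 0.045 F [-0.5 -0.2 -6.6] q7 -47.1
tool-frame to go [-0.002  -0.0005  0.0026]
```

View pics/c4.png

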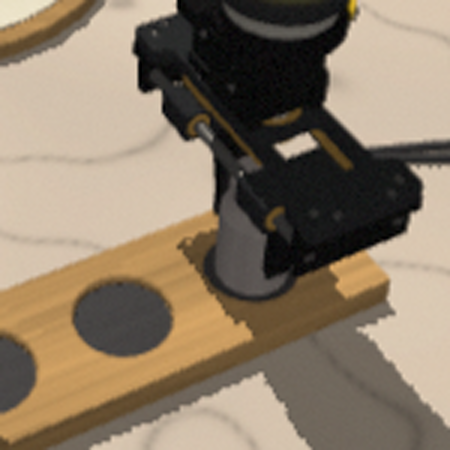

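The weight's foot is inside the pocket ring, in the crop at (250,275). Next I'll lower it the last bit and release.

{"api": "jog_arm", "payload": {"rows": [[1, -0.001, 0, 0.001, 0, 0, 0], [1, 0, 0, 0.001, 0, 0, 0], [1, 0, 0, 0.001, 0, 0, 0], [1, 0, 0, 0, 0, 0, 0], [1, 0, 0, 0, 0, 0, 0]]}}

```text
time_s: 9.73
tool_pos: [0.6317, -0.2199, 0.2215]
tool_rot: [-179.9, 0.0, -80.9]
force: [-3.3, 3.3, 4.8]
grip_width: 0.045
```

{"api": "jog_arm", "payload": {"rows": [[0, 0, 0, 0, 0, 0, 0], [0, 0, 0, 0, 0, 0, 0], [0, 0, 0, 0, 0, 0, 0], [0, 0, 0, 0, 0, 0, 0], [0, 0, 0, 0, 0, 0, 0], [0, 0, 0, 0, 0, 0, 0], [0, 0, 0, -0.01, 0, 0, 0], [0, 0, 0, -0.015, 0, 0, 0], [0, 0, 0, -0.025, 0, 0, 0], [0, 0, 0, -0.03, 0, 0, 0], [0, 0, 0, -0.03, 0, 0, 0], [0, 0, 0, 0, 0, 0, 0]]}}

```text
time_s: 10.73
tool_pos: [0.633, -0.2216, 0.339]
tool_rot: [-179.3, -0.3, -81.0]
force: [1.2, -1.0, 0.4]
grip_width: 0.087
```

{"api": "jog_arm", "payload": {"rows": [[0, -0.02, 0.005, 0, 0, 0, 0], [0, -0.035, 0.0092, 0, 0, 0, 0], [0, -0.035, 0.0092, 0, 0, 0, 0], [0, -0.035, 0.0092, 0, 0, 0, 0], [0, -0.035, 0.0092, 0, 0, 0, 0], [0, -0.035, 0.0092, 0, 0, 0, 0], [0, -0.035, 0.0092, 0, 0, 0, 0], [0, -0.035, 0.0092, 0, 0, 0, 0], [0, -0.035, 0.0092, 0, 0, 0, 0], [0, -0.035, 0.0092, 0, 0, 0, 0], [0, -0.018, 0.0042, 0, 0, 0, 0], [0, 0, 0, 0, 0, 0, 0]]}}

```text
time_s: 11.73
tool_pos: [0.4834, 0.1188, 0.3314]
tool_rot: [-179.9, 0.2, -80.5]
force: [-0.8, 0.4, 0.5]
grip_width: 0.0871
```

```bash
python3 - <<'E'
from h import *
togo(.485,.114,.218)
for cam in("top","side"):
    p,w,_=cloud(cam)
    print(cam,fitc(w,np.array([.631,-.219]),.023,.024,.014+.05), "ztop",np.percentile(w[np.hypot(w[:,0]-.631,w[:,1]+.219)<.018,2],[50,95]))
cv2.imwrite("pics/c5.png",cv2.resize(p[130:430,200:500],(600,600),interpolation=2)[:,:,::-1])
E
```

```text
t 11.73 tcp [0.4834 0.1188 0.3314] rot [-179.92    0.2   -80.49] grip 0.0871 F [-0.8  0.4  0.5] q7 -95.6
tool-frame to go [ 0.0054 -0.0007  0.1134]
top (array([ 0.63362262, -0.21749347]), 68, np.float64(0.002675809448120042)) ztop [0.09282358 0.09674534]
side (array([ 0.62951836, -0.21853214]), 379, np.float64(0.0008509783653231295)) ztop [0.09385057 0.09597468]
```

View pics/c5.png

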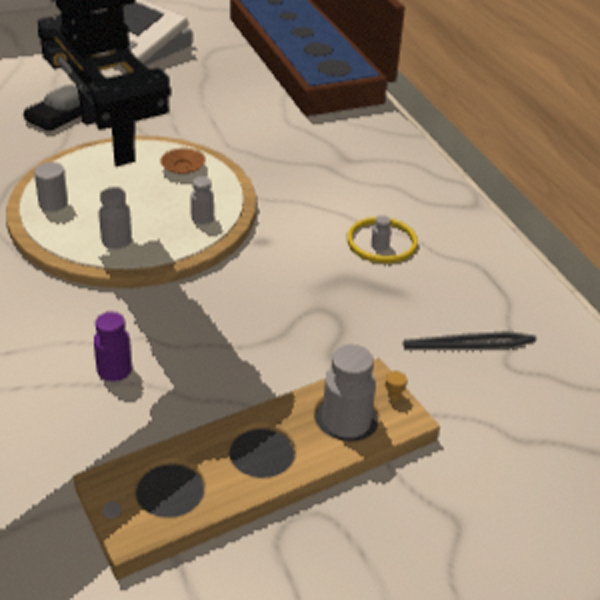

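The large weight stands in the pocket by the brass knob with its top at z=0.094, as expected. Next I'll descend on the medium.

{"api": "jog_arm", "payload": {"rows": [[0, 0.002, -0.0005, 0.02, 0, 0, 0], [0, 0, 0, 0.02, 0, 0, 0], [0, 0, 0, 0.025, 0, 0, 0], [0, 0, 0, 0.025, 0, 0, 0], [0, 0, 0, 0.015, 0, 0, 0], [0, 0, 0, 0.008, 0, 0, 0], [0, 0, 0, 0, 0, 0, 0], [0, 0, 0, 0, 0, 0, 0]]}}

```text
time_s: 12.5
tool_pos: [0.4865, 0.1112, 0.2178]
tool_rot: [-180.0, -0.0, -81.0]
force: [-0.9, 0.0, -0.1]
grip_width: 0.0871
```

```bash
python3 -c "
from h import *
togo(.485,.114,.218)"
```

```text
t 12.5 tcp [0.4865 0.1112 0.2178] rot [-1.7995e+02 -3.0000e-02 -8.1040e+01] grip 0.0871 F [-0.9  0.  -0.1] q7 -89.3
tool-frame to go [-0.003   0.001  -0.0002]
```

Centre, then close (opening 87 to 36 mm needs about 10 rows).

{"api": "jog_arm", "payload": {"rows": [[0, -0.003, 0.001, 0, 0, 0, 0], [1, 0, 0, 0, 0, 0, 0], [1, 0, 0, 0, 0, 0, 0], [1, 0, 0, 0, 0, 0, 0], [1, 0, 0, 0, 0, 0, 0], [1, 0, 0, 0, 0, 0, 0], [1, 0, 0, 0, 0, 0, 0], [1, 0, 0, 0, 0, 0, 0], [1, 0, 0, 0, 0, 0, 0], [1, 0, 0, 0, 0, 0, 0], [1, 0, 0, 0, 0, 0, 0], [1, 0, 0, 0, 0, 0, 0]], "grip_force": 25}}

```text
time_s: 13.5
tool_pos: [0.4844, 0.1145, 0.2172]
tool_rot: [-180.0, -0.0, -81.0]
force: [0.9, -1.7, 0.6]
grip_width: 0.0348
```

{"api": "jog_arm", "payload": {"rows": [[1, 0, 0, 0, 0, 0, 0], [1, 0, 0, 0, 0, 0, 0], [1, 0, 0, 0, 0, 0, 0]]}}

```text
time_s: 13.75
tool_pos: [0.4843, 0.1149, 0.2172]
tool_rot: [-180.0, -0.0, -80.9]
force: [-0.3, -2.3, 0.5]
grip_width: 0.035
```

{"api": "jog_arm", "payload": {"rows": [[1, 0, 0, -0.015, 0, 0, 0], [1, 0, 0, -0.025, 0, 0, 0], [1, 0, 0, -0.03, 0, 0, 0], [1, 0, 0, -0.025, 0, 0, 0], [1, 0.01, 0, -0.015, 0, 0, 0], [1, 0.02, 0, -0.005, 0, 0, 0], [1, 0.035, 0, 0, 0, 0, 0], [1, 0.035, 0, 0, 0, 0, 0], [1, 0.035, 0, 0, 0, 0, 0], [1, 0.035, 0, 0, 0, 0, 0], [1, 0.035, 0, 0, 0, 0, 0], [1, 0.035, 0, 0, 0, 0, 0]]}}

```text
time_s: 14.75
tool_pos: [0.5217, -0.1225, 0.3314]
tool_rot: [180.0, 0.1, -80.9]
force: [0.8, 0.9, -3.9]
grip_width: 0.035
```

{"api": "jog_arm", "payload": {"rows": [[1, 0.035, 0, 0, 0, 0, 0], [1, 0.035, 0, 0, 0, 0, 0], [1, 0.025, -0.001, 0, 0, 0, 0], [1, 0.013, -0.001, 0, 0, 0, 0], [1, 0.004, 0, 0, 0, 0, 0], [1, 0, 0, 0, 0, 0, 0], [1, 0, 0, 0, 0, 0, 0]]}}

```text
time_s: 15.33
tool_pos: [0.5417, -0.2307, 0.3312]
tool_rot: [179.9, 0.1, -80.9]
force: [0.6, -0.1, -4.9]
grip_width: 0.035
```

```bash
python3 - <<'E'
from h import *
togo(.5425,-.2325,.2135)
p,w,_=cloud("side")
o=status.get_obs(); z=o["tool_pos"][2]-.164; print(fitc(w,o["tool_pos"][:2]+[-.002,-.001],.018,z-.034,z-.019))
E
```

```text
t 15.33 tcp [ 0.5417 -0.2307  0.3312] rot [ 1.7993e+02  1.3000e-01 -8.0860e+01] grip 0.035 F [ 0.6 -0.1 -4.9] q7 -47.8
tool-frame to go [ 0.0021 -0.0006  0.1177]
(array([ 0.53921106, -0.22899271]), 98, np.float64(0.0007670681518591071))
```

{"api": "jog_arm", "payload": {"rows": [[1, 0.001, -0.0005, 0.02, 0, 0, 0], [1, 0, 0, 0.025, 0, 0, 0], [1, 0, 0, 0.025, 0, 0, 0], [1, 0, 0, 0.02, 0, 0, 0], [1, 0, 0, 0.01, 0, 0, 0], [1, 0, 0, 0.006, 0, 0, 0], [1, 0, 0, 0.004, 0, 0, 0], [1, 0, 0, 0.003, 0, 0, 0], [1, 0, 0, 0.002, 0, 0, 0], [1, 0, 0, 0.001, 0, 0, 0], [1, 0, 0, 0, 0, 0, 0], [1, 0, 0, 0, 0, 0, 0]]}}

```text
time_s: 16.38
tool_pos: [0.5426, -0.2333, 0.2167]
tool_rot: [-179.9, -0.0, -80.9]
force: [-0.2, 0.4, -4.2]
grip_width: 0.0353
```

```bash
python3 - <<'E'
from h import *
togo(.5425,-.2325,.2135)
p,w,_=cloud("side")
o=status.get_obs(); z=o["tool_pos"][2]-.164; print(fitc(w,o["tool_pos"][:2]+[-.002,-.001],.018,.023,z-.019))
E
```

```text
t 16.38 tcp [ 0.5426 -0.2333  0.2167] rot [-1.7994e+02 -1.0000e-02 -8.0930e+01] grip 0.0353 F [-0.2  0.4 -4.2] q7 -42.5
tool-frame to go [-0.0008 -0.      0.0032]
(array([ 0.54017428, -0.23221774]), 47, np.float64(0.005649008103292716))
```

{"api": "jog_arm", "payload": {"rows": [[1, 0, 0, 0.001, 0, 0, 0], [1, 0, 0, 0.001, 0, 0, 0], [1, 0, 0, 0.001, 0, 0, 0], [1, 0, 0, 0.0005, 0, 0, 0], [1, 0, 0, 0, 0, 0, 0], [1, 0, 0, 0, 0, 0, 0]]}}

```text
time_s: 16.93
tool_pos: [0.5425, -0.2332, 0.2132]
tool_rot: [-180.0, 0.0, -80.9]
force: [-2.1, 1.1, 3.6]
grip_width: 0.0351
```

On the floor (force flipped sign). Releasing, rising, and going to the small weight.

{"api": "jog_arm", "payload": {"rows": [[0, 0, 0, 0, 0, 0, 0], [0, 0, 0, 0, 0, 0, 0], [0, 0, 0, 0, 0, 0, 0], [0, 0, 0, 0, 0, 0, 0], [0, 0, 0, 0, 0, 0, 0], [0, 0, 0, 0, 0, 0, 0], [0, 0, 0, -0.01, 0, 0, 0], [0, 0, 0, -0.015, 0, 0, 0], [0, 0, 0, -0.03, 0, 0, 0], [0, 0, 0, -0.035, 0, 0, 0], [0, 0, 0, -0.027, 0, 0, 0], [0, 0, 0, 0, 0, 0, 0]]}}

```text
time_s: 17.93
tool_pos: [0.5439, -0.2349, 0.3364]
tool_rot: [-179.4, -0.2, -81.0]
force: [0.5, -0.1, -0.5]
grip_width: 0.0866
```

{"api": "jog_arm", "payload": {"rows": [[0, -0.02, -0.006, 0, 0, 0, 0], [0, -0.035, -0.011, 0, 0, 0, 0], [0, -0.035, -0.011, 0, 0, 0, 0], [0, -0.035, -0.011, 0, 0, 0, 0], [0, -0.035, -0.011, 0, 0, 0, 0], [0, -0.035, -0.011, 0, 0, 0, 0], [0, -0.035, -0.011, 0, 0, 0, 0], [0, -0.035, -0.011, 0, 0, 0, 0], [0, -0.035, -0.011, 0, 0, 0, 0], [0, -0.031, -0.009, 0, 0, 0, 0], [0, -0.015, -0.003, 0, 0, 0, 0], [0, 0, 0, 0, 0, 0, 0]]}}

```text
time_s: 18.93
tool_pos: [0.5922, 0.1306, 0.3294]
tool_rot: [180.0, 0.1, -80.5]
force: [-0.6, 0.9, -0.4]
grip_width: 0.0872
```

```bash
python3 - <<'E'
from h import *
togo(.5925,.1255,.212)
p,w,_=cloud("side")
for xy,r,z in(((.63,-.219),.023,.06),((.54,-.232),.018,.055)):
    print(fitc(w,np.array(xy),r,.024,z),"ztop",np.percentile(w[np.hypot(w[:,0]-xy[0],w[:,1]-xy[1])<.014,2],[50,95]))
print(fitc(w,np.array([.5905,.1245]),.014,.026,.05))
cv2.imwrite("pics/c6.png",cv2.resize(p[130:430,200:500],(600,600),interpolation=2)[:,:,::-1])
E
```

```text
t 18.93 tcp [0.5922 0.1306 0.3294] rot [ 1.7999e+02  8.0000e-02 -8.0500e+01] grip 0.0872 F [-0.6  0.9 -0.4] q7 -84.5
tool-frame to go [0.0053 0.0005 0.1174]
(array([ 0.62950444, -0.21850632]), 341, np.float64(0.0008574798122443745)) ztop [0.094497   0.09640966]
(array([ 0.54028422, -0.23180895]), 239, np.float64(0.0007658744718210185)) ztop [0.07983208 0.08206573]
(array([0.59056246, 0.12452948]), 92, np.float64(0.001314284938013708))
```

View pics/c6.png

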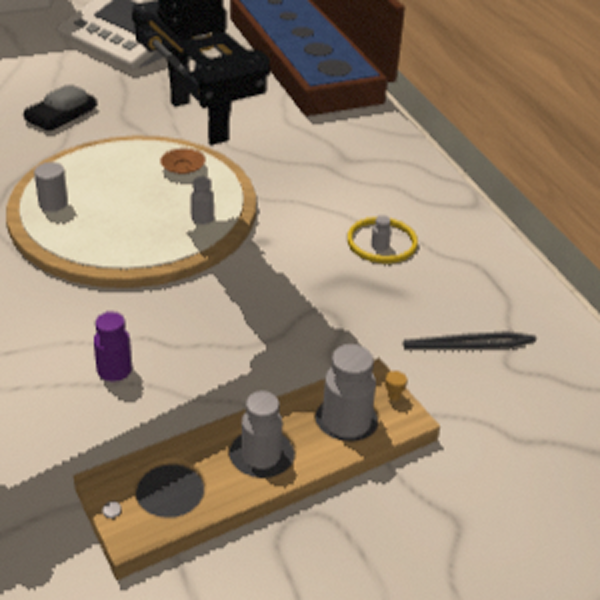

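The large and medium weights both stand upright in their pockets with correct top heights. The small weight is still on the board, in the crop at (203,200). Next I'll descend on it.

{"api": "jog_arm", "payload": {"rows": [[0, 0, 0.0005, 0.02, 0, 0, 0], [0, 0, 0, 0.025, 0, 0, 0], [0, 0, 0, 0.025, 0, 0, 0], [0, 0, 0, 0.025, 0, 0, 0], [0, 0, 0, 0.015, 0, 0, 0], [0, 0, 0, 0.007, 0, 0, 0], [0, 0, 0, 0, 0, 0, 0], [0, 0, 0, 0, 0, 0, 0]]}}

```text
time_s: 19.65
tool_pos: [0.5924, 0.1236, 0.2134]
tool_rot: [-180.0, -0.0, -81.0]
force: [-0.6, -0.2, 0.1]
grip_width: 0.087
```

```bash
python3 -c "
from h import *
togo(.5925,.1255,.212)"
```

```text
t 19.65 tcp [0.5924 0.1236 0.2134] rot [-1.7996e+02 -4.0000e-02 -8.1040e+01] grip 0.087 F [-0.6 -0.2  0.1] q7 -80.2
tool-frame to go [-0.0018 -0.0004  0.0014]
```

{"api": "jog_arm", "payload": {"rows": [[0, -0.002, 0, 0.001, 0, 0, 0], [1, 0, 0, 0, 0, 0, 0], [1, 0, 0, 0, 0, 0, 0], [1, 0, 0, 0, 0, 0, 0], [1, 0, 0, 0, 0, 0, 0], [1, 0, 0, 0, 0, 0, 0], [1, 0, 0, 0, 0, 0, 0], [1, 0, 0, 0, 0, 0, 0], [1, 0, 0, 0, 0, 0, 0], [1, 0, 0, 0, 0, 0, 0], [1, 0, 0, 0, 0, 0, 0], [1, 0, 0, 0, 0, 0, 0]], "grip_force": 15}}

```text
time_s: 20.65
tool_pos: [0.5918, 0.1268, 0.2117]
tool_rot: [-180.0, -0.0, -80.9]
force: [1.1, 0.1, -0.7]
grip_width: 0.0275
```

{"api": "jog_arm", "payload": {"rows": [[1, 0, 0, 0, 0, 0, 0], [1, 0, 0, 0, 0, 0, 0], [1, 0, 0, 0, 0, 0, 0], [1, 0, 0, 0, 0, 0, 0]]}}

```text
time_s: 20.98
tool_pos: [0.5917, 0.1271, 0.2117]
tool_rot: [-180.0, -0.0, -80.9]
force: [-0.4, -2.9, -0.0]
grip_width: 0.0275
```

{"api": "jog_arm", "payload": {"rows": [[1, 0, 0, -0.015, 0, 0, 0], [1, 0, 0, -0.025, 0, 0, 0], [1, 0, 0, -0.03, 0, 0, 0], [1, 0, 0, -0.025, 0, 0, 0], [1, 0.01, 0.0056, -0.015, 0, 0, 0], [1, 0.02, 0.0113, -0.005, 0, 0, 0], [1, 0.034, 0.0191, 0, 0, 0, 0], [1, 0.034, 0.0191, 0, 0, 0, 0], [1, 0.034, 0.0191, 0, 0, 0, 0], [1, 0.034, 0.0191, 0, 0, 0, 0], [1, 0.034, 0.0191, 0, 0, 0, 0], [1, 0.034, 0.0191, 0, 0, 0, 0]]}}

```text
time_s: 21.98
tool_pos: [0.4975, -0.1259, 0.3264]
tool_rot: [-180.0, 0.1, -80.9]
force: [1.0, 0.4, -1.1]
grip_width: 0.0274
```

{"api": "jog_arm", "payload": {"rows": [[1, 0.034, 0.0191, 0, 0, 0, 0], [1, 0.034, 0.0191, 0, 0, 0, 0], [1, 0.025, 0.014, 0, 0, 0, 0], [1, 0.014, 0.008, 0, 0, 0, 0], [1, 0.006, 0.0035, 0, 0, 0, 0], [1, 0, 0, 0, 0, 0, 0], [1, 0, 0, 0, 0, 0, 0], [1, 0, 0, 0, 0, 0, 0]]}}

```text
time_s: 22.65
tool_pos: [0.4546, -0.2444, 0.3264]
tool_rot: [180.0, 0.1, -80.8]
force: [0.4, 0.2, -2.3]
grip_width: 0.0278
```

```bash
python3 - <<'E'
from h import *
togo(.4535,-.247,.2077)
p,w,_=cloud("side")
o=status.get_obs(); z=o["tool_pos"][2]-.164; print(fitc(w,o["tool_pos"][:2]+[-.002,-.001],.014,z-.028,z-.019))
E
```

```text
t 22.65 tcp [ 0.4546 -0.2444  0.3264] rot [ 1.800e+02  6.000e-02 -8.076e+01] grip 0.0278 F [ 0.4  0.2 -2.3] q7 -48.8
tool-frame to go [0.0025 0.0015 0.1187]
(array([ 0.45254781, -0.24329028]), 20, np.float64(0.0004867215016138196))
```

{"api": "jog_arm", "payload": {"rows": [[1, 0.0015, 0.0015, 0.02, 0, 0, 0], [1, 0, 0, 0.025, 0, 0, 0], [1, 0, 0, 0.025, 0, 0, 0], [1, 0, 0, 0.02, 0, 0, 0], [1, 0, 0, 0.01, 0, 0, 0], [1, 0, 0, 0.006, 0, 0, 0], [1, 0, 0, 0.004, 0, 0, 0], [1, 0, 0, 0.003, 0, 0, 0], [1, 0, 0, 0.002, 0, 0, 0], [1, 0, 0, 0.001, 0, 0, 0], [1, 0, 0, 0, 0, 0, 0], [1, 0, 0, 0, 0, 0, 0]]}}

```text
time_s: 23.7
tool_pos: [0.4526, -0.2481, 0.2112]
tool_rot: [-179.9, -0.0, -80.9]
force: [-0.5, -0.6, -1.2]
grip_width: 0.0273
```

{"api": "jog_arm", "payload": {"rows": [[1, 0, 0, 0.001, 0, 0, 0], [1, 0, 0, 0.001, 0, 0, 0], [1, 0, 0, 0, 0, 0, 0], [1, 0, 0, 0, 0, 0, 0]]}}

```text
time_s: 24.03
tool_pos: [0.4524, -0.2479, 0.2086]
tool_rot: [-180.0, 0.0, -80.9]
force: [0.2, 0.3, -1.9]
grip_width: 0.0277
```

{"api": "jog_arm", "payload": {"rows": [[1, 0, 0, 0.0007, 0, 0, 0], [1, 0, 0, 0.0005, 0, 0, 0], [1, 0, 0, 0, 0, 0, 0], [1, 0, 0, 0, 0, 0, 0]]}}

```text
time_s: 24.37
tool_pos: [0.4525, -0.2481, 0.2076]
tool_rot: [-180.0, 0.0, -80.9]
force: [-0.6, -0.5, 1.2]
grip_width: 0.0271
```

On the floor. Release, rise and check.

{"api": "jog_arm", "payload": {"rows": [[0, 0, 0, 0, 0, 0, 0], [0, 0, 0, 0, 0, 0, 0], [0, 0, 0, 0, 0, 0, 0], [0, 0, 0, 0, 0, 0, 0], [0, 0, 0, 0, 0, 0, 0], [0, 0, 0, 0, 0, 0, 0], [0, 0, 0, -0.01, 0, 0, 0], [0, 0, 0, -0.015, 0, 0, 0], [0, 0, 0, -0.03, 0, 0, 0], [0, 0, 0, -0.035, 0, 0, 0], [0, 0, 0, -0.03, 0, 0, 0], [0, 0, 0, 0, 0, 0, 0]]}}

```text
time_s: 25.37
tool_pos: [0.454, -0.25, 0.3336]
tool_rot: [-179.4, -0.2, -81.0]
force: [1.0, -0.3, 0.1]
grip_width: 0.0865
```

{"api": "jog_arm", "payload": {"rows": [[0, -0.03, 0, 0, 0, 0, 0], [0, -0.03, 0, 0, 0, 0, 0], [0, -0.03, 0, 0, 0, 0, 0], [0, -0.03, 0, 0, 0, 0, 0], [0, -0.02, 0, 0, 0, 0, 0], [0, 0, 0, 0, 0, 0, 0], [0, 0, 0, 0, 0, 0, 0]]}}

```text
time_s: 25.95
tool_pos: [0.4302, -0.1091, 0.3277]
tool_rot: [-179.9, 0.0, -80.8]
force: [-0.3, 0.3, 0.6]
grip_width: 0.087
```

```bash
python3 - <<'E'
from h import *
togo(.4535,-.247,.2077)
p,w,_=cloud("side")
for xy,r,z in(((.63,-.219),.023,.06),((.54,-.232),.018,.055),((.451,-.2465),.014,.047)):
    print(fitc(w,np.array(xy),r,.024,z),"ztop",np.percentile(w[np.hypot(w[:,0]-xy[0],w[:,1]-xy[1])<.012,2],[50,95]))
cv2.imwrite("pics/c7.png",cv2.resize(p[130:430,200:500],(600,600),interpolation=2)[:,:,::-1])
E
```

```text
t 25.95 tcp [ 0.4302 -0.1091  0.3277] rot [-1.7994e+02  4.0000e-02 -8.0790e+01] grip 0.087 F [-0.3  0.3  0.6] q7 -75.6
tool-frame to go [ 0.1399 -0.0008  0.1199]
(array([ 0.629535  , -0.21849409]), 345, np.float64(0.0008219112187832789)) ztop [0.09443375 0.09604554]
(array([ 0.54023843, -0.2318375 ]), 237, np.float64(0.0007707190086464502)) ztop [0.08029598 0.08208172]
(array([ 0.45018737, -0.24689335]), 145, np.float64(0.0015059590829578336)) ztop [0.06790378 0.06990149]
```

View pics/c7.png

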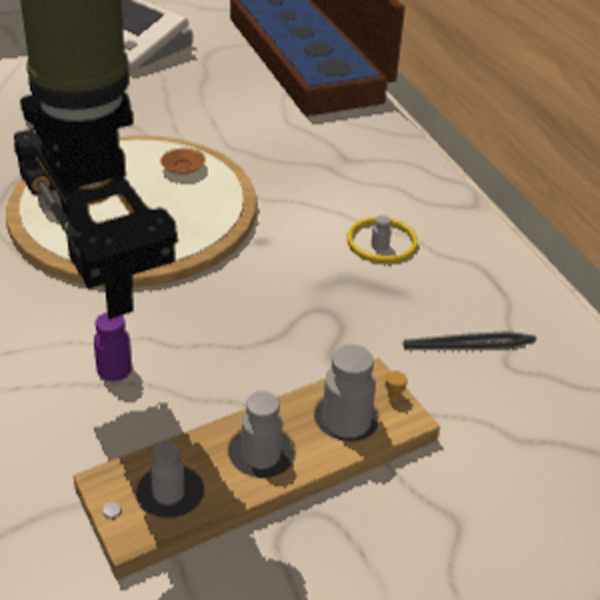

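All three stand upright in their pockets, with tops at 0.094, 0.080 and 0.068 m as expected. The gripper is clear, with its tips at 0.146 m.

```bash
python3 -c "
from cell import env; print(env.sign_off())"
```

```text
the job is handed in; nothing more can be done
None
```

All three weights are in the rack and the job is handed in, at about 26 s of the 72 s allowed. The hand-in gives no verdict. I loaded the large one beside the brass knob, then the medium in the middle, then the small in the remaining pocket. Each was set on its pocket floor and released before I fetched the next.

**Position and height:** in the last side-camera check, each weight was within about 1 mm of its pocket centre as seen by the same camera. The tops stood at 0.094, 0.080 and 0.068 m, as expected for the pocket floors.

**Rest of the scene:** the last picture showed all three weights upright. In that view the bowl, ring with its little weight, tweezers and purple look-alike looked unmoved. I took no final measurement of the bystanders; the plain cylinder was hidden by the arm, and the mouse and jar were not in the final crop. The gripper was open and clear of everything.

**Disagreements between checks:**
- The two cameras differed by about 4 mm, so I averaged them and compared positions within one camera.
- The networks sometimes mislabelled things, for example the spare or purple weight as the medium. I chose by description and by picture instead.
- One circle fit on the medium while it was in the gripper was poor because of occlusion, so I relied on the force reading and the later clean fit.

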